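# Hold the reference cell in the light gate

## Robot

A 7-joint arm with a two-finger parallel gripper is mounted at the origin on a cart in front of the work surface, level with it; the furniture and walls round the work are solid. World frame = base frame: x ahead of the robot, y to its left, z up, the work surface at z = 0. Lengths are in m, angles in rad, forces in N, time in s.
With the tool pointing down it reaches from about 0.4 to 0.875 m from the base axis. Payload 19.3 kg.
Tool frame: the origin (TCP) lies midway between the tips of the shut fingers; the grasp point (between the pads) lies 19 mm behind it; z points along the fingers, y is the direction in which the jaws open and shut (so a half turn about z gives the same grasp; the last joint's range is limited). The gripper opens to 85 mm and grips with 20 to 120 N. Pads are 22 mm wide; open, the fingers measure 114 mm over their backs; the gripper's body (76 mm by 85 mm) begins 54 mm behind the grasp point. The pads swing forward as they close: fully open they stand 13 mm farther back than shut.
Start: joints at [-1.371, 0.521, -0.036, 1.599, 0.021, 1.021, -0.113], TCP at [0.167, 0.602, 0.231] pointing down, gripper open.
Joint ranges: [-2.91, 2.91], [-0.3, 2.13], [-1.5, 1.42], [0.17, 2.43], [-1.26, 4.41], [0.16, 1.93], [-2.52, 2.52]. Speed limits (rad/s): [1.89, 1.89, 2.39, 2.39, 3.01, 3.01, 3.01].

## Interface

Orientations are given as [roll, pitch, yaw] about the fixed x, y, z axes, in that order (R = Rz(yaw) Ry(pitch) Rx(roll)).
In Python, from workcell import bot, eyes gives the robot as it stands. The module is installed in compiled form; this text tells all that it offers.
- The arm moves only by the shell command python3 -m jog 'ROWS' [FORCE]. ROWS is JSON, a list of rows, each an object with "delta_pos": the shift along the world's x, y, z in mm, a list of three; "spin": the turn about the world's z in rad; "claw": the closure, from 0 (fully open) to 1 (shut). In form: [{"delta_pos": [tx, ty, tz], "spin": spin, "claw": claw}, ...]. A call has 1 to 8 rows; each row is the pose to reach, as a shift and turn from the pose measured when the call began; what a row does not reach only later rows make up. A row lasts 1/10 s, in which the tool goes at most 50 mm and 8.59 degrees, less where a joint would pass 70% of its speed; a pose out of reach is approached as far as the arm can. A call with a gripper value outside its range is refused whole. The fingers move at their own pace and stop on an object; FORCE is the grip in N (left out, the last holds). Time passes only in rows, so rows that repeat a pose let the fingers close. It gives the time, the measured TCP pose, the force and the opening at its end, in the units of the state.
- bot.observe(): the state, without advancing time (a new reading comes with each control period).
- eyes.grab_frame(name): name is "side" or "top" or "wrist"; returns the picture (384x512x3 uint8, blue, green, red); there is no depth.
- eyes.camera_params(name): a dict with "fx", "fy", "cx", "cy" (pixels), "origin" and "attitude" of the camera in the world. Camera axes: x right, y up, looking along -z (the intrinsics and any distortion apply to the point x, -y, -z); pixel columns grow to the right and rows downward; lengths in m; the calibration is good to about 2 mm. A picture is of the moment at which its call begins: read the wrist's pose just before it. camera_params takes no time and is no camera call; for the wrist camera it gives the pose at the moment of the call.
- bot.job_done(): hands the job in, once; it reports no verdict.
The state is a dict: "clock": time; "qpos": joint angles; "qd": joint speeds; "joint_efforts": joint torques, N m; "position": TCP position; "tool_rot": TCP orientation; "force": force on the tool from outside, world axes, zero at the start; "moment": the same for the moment, N m; "grip_width": finger opening in m.
Only numpy, scipy, OpenCV 4.12 (cv2) and the standard library are available. Lean on these libraries where they do the work, as an engineer would, in place of code of your own. Each camera call takes 0.05 s, during which the arm holds its last target. There are 200 camera calls.

## Task

The light gate's filter slide stands out after loading: first push it fully home into the lamp housing. Then pick up the amber glass cell from the blue pad, fingers only on its two white frosted faces and never on the clear glass, and hold it upright and still in the light path midway between the two lenses, touching nothing else, the beam passing squarely through the middle of its clear faces. Leave the green cell and the other loose things alone, and finish while still holding the amber cell there.

Things in the scene. Friction and masses are not known exactly. Their poses are not given: they have to be found in the camera images.
- gate: Fixed light gate: dark steel base 110 (x) x 256 (y) x 12 mm; two grey housings 70 (x) x 50 (y) mm, tops 140 mm above the bench, centred at y = +85 mm (lamp, with filter slide) and -85 mm (detector), 120 mm gap between (lens rims stand 4 mm into it). Origin: centre of the base's underside. The beam runs along the gate's y at x = 0, 115 mm up. Front is -x, roughly toward the robot.
- beam (a point): The middle of the light path: on the beam midway between the lenses, 115 mm above the bench; axes as body gate (the beam runs along y).
- filter_slide (a joint): Filter slide of the lamp housing: metres it stands out toward the gate's -x; 0 = fully home, starts at 0.035 to 0.055. Light friction (about 2 N), no spring; it stays where it is left. Push its front plate toward the gate's +x.
- slide_front (a point): Centre of the outer face of the slide's red front plate, 40 mm wide (gate's y), 40 mm high, 6 mm thick, 95 to 135 mm above the bench; moves with the slide; axes as body gate (the face looks to -x). The housing behind it ends at 140 mm. With the slide home the face is 9 mm in front of the housing.
- amber_cell_center (a point): Centre of the loose amber glass cell, 24 x 24 mm, 60 mm high, about 75 g, upright on the pad (centre 36 mm above the bench at the start). Faces toward its +x and -x are clear amber glass; faces toward its +y and -y are white frosted plates, to be gripped (24 mm apart outside). z points up. Same after half a turn about z.
- amber_cell: The amber cell itself: origin at the centre of its underside, axes as those of amber_cell_center.
- amber_cell_clear: The clear amber glass of the amber cell, all that shows between the frosted plates (fixed to it; same origin and axes as body amber_cell). Fingers must not touch it.
- green_cell: A second loose cell of the same size and build, but of green glass, beside the amber one on the pad (centres about 90 mm apart); origin at the centre of its underside. To be left where it stands.
- pad: Fixed parking pad, blue felt with black rubber edge, 120 (x) x 190 (y) x 6 mm, flat; origin at the centre of its underside. The cells stand on its top at about y = +45 and -45 mm, either way round.
- tape_measure: Orange tape measure standing on the bench, 31 x 76 x 61 mm, loose; a bystander. Origin: centre of its underside.
- dark_cup: Dark steel cup, 72 mm across and 110 mm high, loose, at the back of the work; a bystander. Origin: centre of its underside.
There are look-alikes about, which are no part of the job. Leave any pink or yellow look-alike of the amber_cell alone.

How it is judged:
By the outcome, as a careful person would: the job done as asked, in the order asked, and still so for the second after the job is handed in, while the arm keeps its last pose, push and grip.
It also fails if it takes over 54 s, if anything falls off the work surface, if the arm or the gripper's body presses on something with over 40 N, if the wrist force passes 120 N, or if a joint passes its speed limit or range.

## Working session

There is one attempt and no reset: what is moved stays moved. The work goes in short steps, Python scripts to look and compute and a shell command to move; the robot and the scene stay as the last step left them, time stands still between calls to the robot, and variables do not carry over. Pictures are saved under pics/ and viewed, about 8 in all and at most 12, crops included, and the job is handed in when it is done.

```bash
mkdir -p pics
cat > h.py <<'E'
import numpy as np, cv2
from workcell import bot, eyes
from scipy.spatial.transform import Rotation as R
def grab(n,save=None):
    p=eyes.camera_params(n); f=eyes.grab_frame(n)
    if save: cv2.imwrite('pics/'+save+'.png',f)
    return f,p
def rot(p):
    a=np.array(p['attitude'],float)
    return a if a.shape==(3,3) else R.from_euler('xyz',a).as_matrix() if a.size==3 else R.from_quat(a).as_matrix()
def ray(p,u,v):
    d=rot(p)@np.array([(u-p['cx'])/p['fx'],-(v-p['cy'])/p['fy'],-1.])
    return np.array(p['origin']),d
def onz(p,u,v,z):
    o,d=ray(p,u,v); return o+d*(z-o[2])/d[2]
def proj(p,X):
    c=rot(p).T@(np.array(X)-np.array(p['origin']))
    return np.array([p['cx']+p['fx']*c[0]/-c[2],p['cy']-p['fy']*c[1]/-c[2]])
E
python3 - <<'E'
from h import *
a,p=grab('top','top0'); b,q=grab('side','side0')
print(p);print(q);print(bot.observe())
E
```

```text
{'fx': 449.6383894878082, 'fy': 449.6383894878082, 'cx': 254.96972402663081, 'cy': 187.82216913759225, 'origin': array([ 0.47936115, -0.03873431,  1.77446929]), 'attitude': array([ 0.10008056, -0.01778394, -1.5704267 ])}
{'fx': 461.9305937858395, 'fy': 461.9305937858395, 'cx': 257.5193277660356, 'cy': 195.81257897639028, 'origin': array([0.55482982, 1.0329158 , 0.92347484]), 'attitude': array([ 0.92787606, -0.00867489, -3.06112158])}
{'clock': 0.1, 'qpos': array([-1.37118816,  0.52196589, -0.03628722,  1.59996082,  0.02114962,
        1.02110782, -0.11280123]), 'qd': array([-0.00125291, -0.00112209,  0.00178631, -0.00190267, -0.00042172,
        0.00043665,  0.00020702]), 'joint_efforts': array([ 2.37353473e-03, -9.28493142e+01,  1.98351748e+00, -3.70527828e+01,
        1.81135040e-02,  5.54429062e-03, -1.88590434e-06]), 'position': array([0.16655082, 0.60207427, 0.23077306]), 'tool_rot': array([-3.14053498e+00,  5.20533536e-05,  2.87171127e+00]), 'force': array([ 0.01679879, -0.16703878, -0.06719748]), 'moment': array([0.01187665, 0.01049813, 0.00344231]), 'grip_width': 0.08535163058066875}
```

View pics/top0.png

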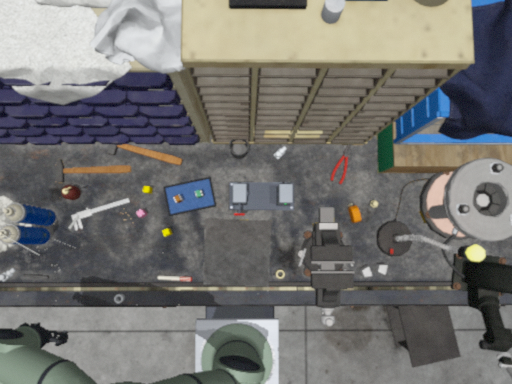

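View pics/side0.png

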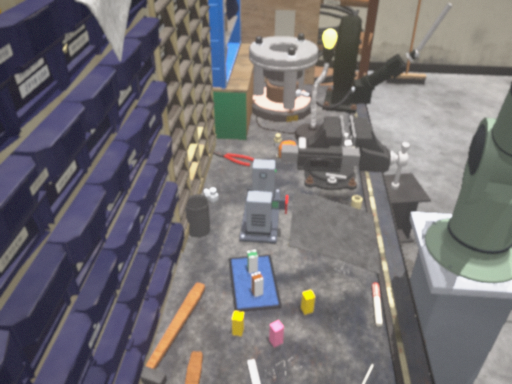

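Run:
```python
from h import *
a=cv2.imread('pics/top0.png');b=cv2.imread('pics/side0.png')
A=cv2.resize(a[165:235,130:310],None,fx=4.4,fy=4.4,interpolation=cv2.INTER_CUBIC)
B=cv2.resize(b[150:350,180:330],None,fx=3,fy=3,interpolation=cv2.INTER_CUBIC)
cv2.imwrite('pics/A.png',A);cv2.imwrite('pics/B.png',B)
p=eyes.camera_params('top');q=eyes.camera_params('side')
print(proj(p,[.167,.602,.23]),proj(q,[.5,0,0]))
for n,uv,z in [('padc',(190,196),.006),('gate lamp',(240,195),.14),('det',(286,195),.14)]: print(n,onz(p,*uv,z))
h=cv2.cvtColor(a,cv2.COLOR_BGR2HSV)
```

```text
[ 53.85868252 327.38497922] [301.08575156 237.94777787]
padc [0.62408129 0.18563604 0.006     ]
gate lamp [ 0.61710573 -0.01316671  0.14      ]
det [ 0.61741963 -0.18111228  0.14      ]
```

View pics/A.png

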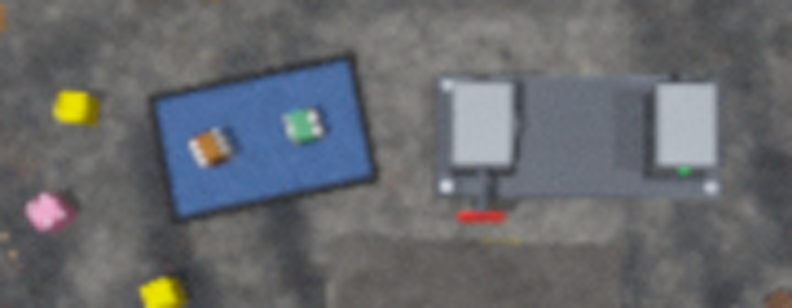

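View pics/B.png

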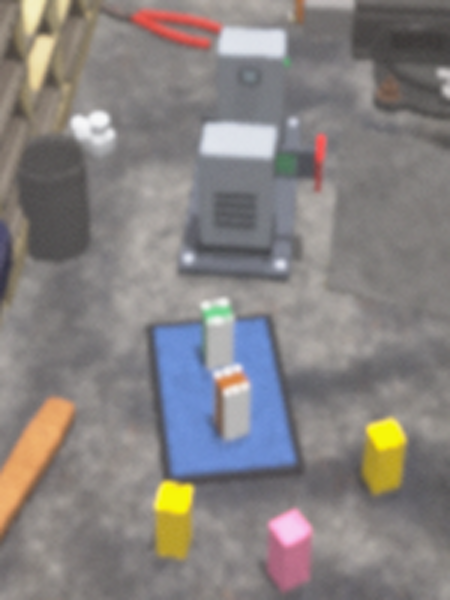

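Run:
```python
from h import *
a=cv2.imread('pics/top0.png');p=eyes.camera_params('top')
s=8
A=cv2.resize(a[165:235,130:310],None,fx=s,fy=s,interpolation=cv2.INTER_CUBIC)
h=cv2.cvtColor(A,cv2.COLOR_BGR2HSV)
def f(n,m,z):
    cs,_=cv2.findContours(m.astype(np.uint8)*255,0,2)
    for c in sorted(cs,key=cv2.contourArea)[::-1][:2]:
        if cv2.contourArea(c)<s*s*6: continue
        r=cv2.boxPoints(cv2.minAreaRect(c)); W=np.array([onz(p,(u+.5)/s-.5+130,(v+.5)/s-.5+165,z) for u,v in r])
        e=W[1]-W[0];g=W[2]-W[1]
        print(n,W.mean(0).round(4),[ (round(np.linalg.norm(k)*1e3,1),round(np.degrees(np.arctan2(k[1],k[0]))%180,1)) for k in(e,g)])
H,S,V=h[...,0],h[...,1],h[...,2]
f('housing',(V>140)&(S<50)&(np.arange(A.shape[1])[None]>100/4.4*s*4),.14)
f('red',((H<8)|(H>172))&(S>150),.135)
f('pad',(H>100)&(H<120)&(S>110),.006)
f('green',(H>55)&(H<85)&(S>80),.066)
f('amber',(H>5)&(H<20)&(S>110)&(np.arange(A.shape[1])[None]>150/4.4*s)&(np.arange(A.shape[1])[None]<400/4.4*s),.066)
```

```text
housing [ 0.6277 -0.0054  0.14  ] [(np.float64(60.7), np.float64(90.1)), (np.float64(71.9), np.float64(0.1))]
housing [ 0.6248 -0.1796  0.14  ] [(np.float64(49.5), np.float64(90.1)), (np.float64(69.3), np.float64(179.5))]
red [ 0.5487 -0.0095  0.135 ] [(np.float64(35.5), np.float64(91.2)), (np.float64(6.8), np.float64(1.3))]
pad [0.6243 0.1882 0.006 ] [(np.float64(178.8), np.float64(102.1)), (np.float64(108.2), np.float64(12.3))]
green [0.6293 0.1469 0.066 ] [(np.float64(14.3), np.float64(105.9)), (np.float64(26.5), np.float64(16.2))]
amber [0.6096 0.226  0.066 ] [(np.float64(12.9), np.float64(117.0)), (np.float64(25.7), np.float64(27.2))]
```

Candidates, by pixel in the top view:
- amber/orange-topped cell on the pad: (178,199), chosen
- green cell on the pad: (199,193)
- yellow blocks: (147,189) and (167,232)
- pink block: (141,213)

The crop confirms the choice: amber top between white plates, standing on the blue pad. The slide's red plate is at (239,214).

The gate is at about (0.626, -0.095) with yaw near 0. I'll move to a wrist view.

```bash
python3 -m jog '[{"delta_pos":[50,-45,20],"spin":0.05,"claw":0},{"delta_pos":[85,-80,40],"spin":0.1,"claw":0},{"delta_pos":[120,-115,50],"spin":0.15,"claw":0},{"delta_pos":[155,-150,50],"spin":0.2,"claw":0},{"delta_pos":[190,-185,50],"spin":0.27,"claw":0},{"delta_pos":[225,-220,50],"spin":0.27,"claw":0},{"delta_pos":[260,-255,50],"spin":0.27,"claw":0},{"delta_pos":[295,-290,50],"spin":0.27,"claw":0}]'
python3 -m jog '[{"delta_pos":[35,-35,0],"spin":0,"claw":0},{"delta_pos":[70,-70,0],"spin":0,"claw":0},{"delta_pos":[90,-90,0],"spin":0,"claw":0},{"delta_pos":[90,-90,0],"spin":0,"claw":0},{"delta_pos":[90,-90,0],"spin":0,"claw":0}]'
python3 - <<'E'
from h import *
_,p=grab('wrist','w1');print(p, bot.observe()['position'],bot.observe()['tool_rot'])
E
```

```text
clock: 0.9
position: [0.448, 0.3249, 0.2808]
tool_rot: [-3.141, 0.0, -3.141]
force: [0.9, 0.8, 0.1]
grip_width: 0.0854
clock: 1.4
position: [0.538, 0.2346, 0.2804]
tool_rot: [-3.14, -0.001, 3.141]
force: [-0.6, 0.8, -0.6]
grip_width: 0.0856
{'fx': 336.29837044371294, 'fy': 336.29837044371294, 'cx': 248.84954251162716, 'cy': 192.6793157897338, 'origin': array([0.45813478, 0.23417255, 0.42265053]), 'attitude': array([-3.13233861e-01,  5.78826119e-04,  1.56928754e+00])} [0.53744466 0.23550642 0.28047699] [-3.14068387e+00 -7.99593727e-04 -3.14087008e+00]
```

View pics/w1.png

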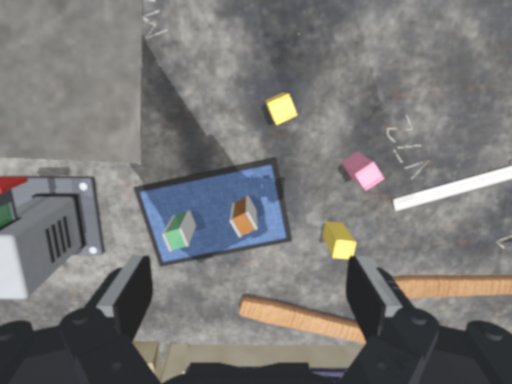

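Run:
```python
from h import *
a=cv2.imread('pics/w1.png')
cv2.imwrite('pics/c1.png',cv2.resize(a[185:250,150:275],None,fx=6,fy=6,interpolation=cv2.INTER_CUBIC))
```

```text
(no output)
```

View pics/c1.png

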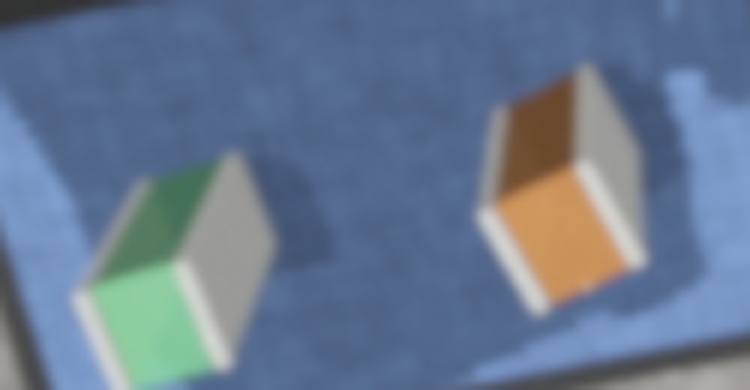

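Run:
```python
from h import *
p=eyes.camera_params('wrist')
c=[(480,212),(541,318),(648,265),(582,160)]
W=np.array([onz(p,(u+.5)/6-.5+150,(v+.5)/6-.5+185,.066) for u,v in c]);print(W.round(4),W.mean(0).round(4))
for i in range(4):
    k=W[(i+1)%4]-W[i];print(round(np.linalg.norm(k)*1e3,1),round(np.degrees(np.arctan2(k[1],k[0])),1))
```

```text
[[0.606  0.2127 0.066 ]
 [0.6282 0.2242 0.066 ]
 [0.617  0.2449 0.066 ]
 [0.5954 0.2322 0.066 ]] [0.6116 0.2285 0.066 ]
25.0 27.3
23.5 118.5
25.1 -149.7
22.2 -61.4
```

```bash
python3 -m jog '[{"delta_pos":[-20,-45,0],"spin":0,"claw":1},{"delta_pos":[-40,-90,0],"spin":0,"claw":1},{"delta_pos":[-58,-135,0],"spin":0,"claw":1},{"delta_pos":[-58,-180,0],"spin":0,"claw":1},{"delta_pos":[-58,-220,0],"spin":0,"claw":1},{"delta_pos":[-58,-245,0],"spin":0,"claw":1},{"delta_pos":[-58,-245,0],"spin":0,"claw":1},{"delta_pos":[-58,-245,0],"spin":0,"claw":1}]'
python3 - <<'E'
from h import *
_,p=grab('wrist','w2');print(p, bot.observe()['position'],bot.observe()['tool_rot'])
E
```

```text
clock: 2.25
position: [0.4793, -0.0084, 0.2806]
tool_rot: [-3.141, -0.001, -3.14]
force: [-0.1, 0.6, -0.5]
grip_width: -0.0
{'fx': 336.29837044371294, 'fy': 336.29837044371294, 'cx': 248.84954251162716, 'cy': 192.6793157897338, 'origin': array([ 0.39944104, -0.00918075,  0.42283848]), 'attitude': array([-3.13341846e-01, -2.13593435e-04,  1.57181168e+00])} [ 0.47931523 -0.00789991  0.28048101] [-3.14121331e+00 -8.59553302e-04 -3.13886917e+00]
```

View pics/w2.png

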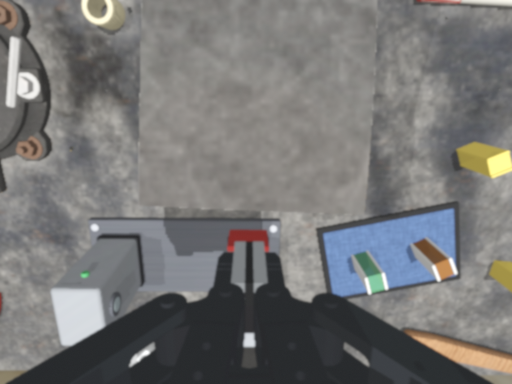

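Run:
```python
from h import *
p=eyes.camera_params('wrist')
for n,u,v,z in [('baseR',91,218.5,.012),('baseL',280,218.5,.012),('redl',228,230,.135),('redr',269,230,.135),('det f l',54,290,.14),('det f r',118,287,.14),('det b l',64,346,.14)]: print(n,onz(p,u,v,z).round(4))
```

```text
baseR [ 0.5687 -0.2161  0.012 ]
baseL [0.5682 0.0327 0.012 ]
redl [ 0.5294 -0.0279  0.135 ]
redr [0.5293 0.0104 0.135 ]
det f l [ 0.5912 -0.1983  0.14  ]
det f r [ 0.5877 -0.1355  0.14  ]
det b l [ 0.6586 -0.1998  0.14  ]
```

```bash
python3 -m jog '[{"delta_pos":[0,0,-45],"spin":0,"claw":1},{"delta_pos":[0,0,-90],"spin":0,"claw":1},{"delta_pos":[0,0,-135],"spin":0,"claw":1},{"delta_pos":[0,0,-172],"spin":0,"claw":1},{"delta_pos":[0,0,-172],"spin":0,"claw":1},{"delta_pos":[0,0,-172],"spin":0,"claw":1}]'
python3 -m jog '[{"delta_pos":[10,0,0],"spin":0,"claw":1},{"delta_pos":[20,0,0],"spin":0,"claw":1},{"delta_pos":[30,0,0],"spin":0,"claw":1},{"delta_pos":[40,0,0],"spin":0,"claw":1},{"delta_pos":[50,0,0],"spin":0,"claw":1},{"delta_pos":[60,0,0],"spin":0,"claw":1},{"delta_pos":[70,0,0],"spin":0,"claw":1},{"delta_pos":[76,0,0],"spin":0,"claw":1}]'
python3 -m jog '[{"delta_pos":[3,0,0],"spin":0,"claw":1},{"delta_pos":[6,0,0],"spin":0,"claw":1},{"delta_pos":[9,0,0],"spin":0,"claw":1},{"delta_pos":[9,0,0],"spin":0,"claw":1}]'
```

```text
clock: 2.9
position: [0.4794, -0.0069, 0.1091]
tool_rot: [-3.141, -0.002, -3.137]
force: [0.4, 0.4, 0.6]
grip_width: -0.0
clock: 3.7
position: [0.5562, -0.0071, 0.1089]
tool_rot: [-3.141, -0.002, -3.138]
force: [-2.4, -1.3, 1.8]
grip_width: -0.0001
clock: 4.1
position: [0.5655, -0.007, 0.1089]
tool_rot: [-3.141, -0.002, -3.138]
force: [-0.3, -0.9, 0.5]
grip_width: 0.0001
```

```bash
for i in 1 2; do python3 -m jog '[{"delta_pos":[1,0,0],"spin":0,"claw":1},{"delta_pos":[2,0,0],"spin":0,"claw":1},{"delta_pos":[3,0,0],"spin":0,"claw":1}]'; done
```

```text
clock: 4.4
position: [0.5684, -0.007, 0.1089]
tool_rot: [-3.141, -0.002, -3.138]
force: [-1.2, 0.2, -0.4]
grip_width: -0.0
clock: 4.7
position: [0.5715, -0.007, 0.109]
tool_rot: [-3.141, -0.002, -3.138]
force: [-2.0, -0.9, -0.3]
grip_width: -0.0002
```

```bash
for i in 1 2 3; do python3 -m jog '[{"delta_pos":[1,0,0],"spin":0,"claw":1},{"delta_pos":[2,0,0],"spin":0,"claw":1},{"delta_pos":[2,0,0],"spin":0,"claw":1}]'|sed -n '2p;4p'; done
```

```text
position: [0.5721, -0.0071, 0.1088]
force: [-11.2, -0.1, 7.4]
position: [0.5721, -0.0071, 0.1086]
force: [-16.3, 0.8, 11.1]
position: [0.572, -0.0071, 0.1084]
force: [-16.7, 0.3, 11.8]
```

```bash
python3 -m jog '[{"delta_pos":[-20,0,0],"spin":0,"claw":1},{"delta_pos":[-50,0,0],"spin":0,"claw":1},{"delta_pos":[-60,0,30],"spin":0,"claw":1},{"delta_pos":[-60,0,80],"spin":0,"claw":1},{"delta_pos":[-60,0,130],"spin":0,"claw":1},{"delta_pos":[-50,20,140],"spin":0.1,"claw":0},{"delta_pos":[-30,60,140],"spin":0.2,"claw":0},{"delta_pos":[-10,100,140],"spin":0.3,"claw":0}]'
python3 -m jog '[{"delta_pos":[15,40,0],"spin":0.1,"claw":0},{"delta_pos":[30,80,0],"spin":0.2,"claw":0},{"delta_pos":[50,110,0],"spin":0.2,"claw":0},{"delta_pos":[50,130,0],"spin":0.2,"claw":0},{"delta_pos":[50,130,0],"spin":0.2,"claw":0},{"delta_pos":[50,130,0],"spin":0.2,"claw":0}]'
python3 - <<'E'
from h import *
a,p=grab('wrist','w3');o=bot.observe();print(o['position'],o['tool_rot'],o['qpos'])
b,q=grab('side','s3')
uv=proj(p,[.6115,.2285,.066]);print(uv)
u,v=uv.astype(int)
u=min(max(u,65),447);v=min(max(v,50),334)
A=cv2.resize(a[v-50:v+50,u-65:u+65],None,fx=4,fy=4,interpolation=2)
B=cv2.resize(b[150:250,200:330],None,fx=4,fy=4,interpolation=2)
print('off',u-65,v-50)
cv2.imwrite('pics/c3.png',np.vstack([A,B])[:, :].copy() if 0 else cv2.resize(np.hstack([A,B]),(800,308)))
E
```

```text
clock: 6.4
position: [0.5631, 0.094, 0.2496]
tool_rot: [-3.141, -0.011, -2.835]
force: [0.1, -0.0, 0.2]
grip_width: 0.0433
clock: 7.0
position: [0.6128, 0.2238, 0.2495]
tool_rot: [-3.141, -0.011, -2.635]
force: [0.5, -0.2, -0.1]
grip_width: 0.0858
[0.61295776 0.22309469 0.24973391] [-3.1408211  -0.01125734 -2.6358417 ] [-0.43894967  0.55535487 -0.00260739  1.49144299  0.0032119   1.10598249
  1.63392291]
[253.86149982 171.26207876]
off 188 121
```

View pics/c3.png

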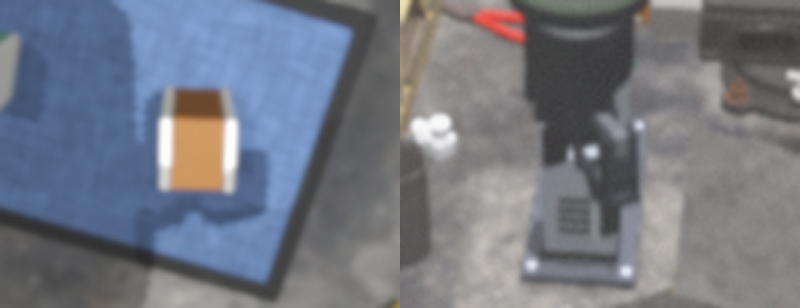

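Run:
```python
from h import *
p=eyes.camera_params('wrist')
P=lambda u,v:onz(p,188+u/3.077-.3,121+v/3.077-.3,.066)
c=[P(157,117),P(237,117),P(236,192),P(159,192)];c=np.array(c);print(c.round(4),c.mean(0))
for i in range(4):
    k=c[(i+1)%4]-c[i];print(round(np.linalg.norm(k)*1e3,1),round(np.degrees(np.arctan2(k[1],k[0])),1))
print(c.mean(0)-bot.observe()['position'])
```

```text
[[0.6081 0.2083 0.066 ]
 [0.5956 0.2308 0.066 ]
 [0.6175 0.2429 0.066 ]
 [0.6297 0.2207 0.066 ]] [0.61273499 0.22566607 0.066     ]
25.7 118.9
25.0 29.0
25.3 -61.1
25.0 -150.1
[-0.0003402   0.00286156 -0.18388364]
```

```bash
python3 -m jog '[{"delta_pos":[-0.5,3,-40],"spin":0,"claw":0},{"delta_pos":[-0.5,3,-80],"spin":0,"claw":0},{"delta_pos":[-0.5,3,-120],"spin":0,"claw":0},{"delta_pos":[-0.5,3,-160],"spin":0,"claw":0},{"delta_pos":[-0.5,3,-190],"spin":0,"claw":0},{"delta_pos":[-0.5,3,-215],"spin":0,"claw":0},{"delta_pos":[-0.5,3,-233],"spin":0,"claw":0},{"delta_pos":[-0.5,3,-233],"spin":0,"claw":0}]' 30
python3 -m jog '[{"delta_pos":[0,0,0],"spin":0,"claw":0.5},{"delta_pos":[0,0,0],"spin":0,"claw":0.6},{"delta_pos":[0,0,0],"spin":0,"claw":0.7},{"delta_pos":[0,0,0],"spin":0,"claw":0.8},{"delta_pos":[0,0,0],"spin":0,"claw":1},{"delta_pos":[0,0,0],"spin":0,"claw":1},{"delta_pos":[0,0,0],"spin":0,"claw":1},{"delta_pos":[0,0,0],"spin":0,"claw":1}]' 30
```

```text
clock: 7.9
position: [0.6116, 0.2247, 0.0151]
tool_rot: [-3.141, -0.014, -2.637]
force: [-0.8, 0.1, 0.3]
grip_width: 0.0852
clock: 8.7
position: [0.612, 0.2248, 0.0159]
tool_rot: [-3.141, -0.013, -2.637]
force: [-1.4, -0.4, 7.6]
grip_width: 0.0236
```

```bash
python3 -m jog '[{"delta_pos":[0,0,5],"spin":0,"claw":1},{"delta_pos":[0,0,20],"spin":0,"claw":1},{"delta_pos":[0,0,50],"spin":0,"claw":1},{"delta_pos":[0,0,85],"spin":0,"claw":1},{"delta_pos":[0,0,120],"spin":-0.05,"claw":1},{"delta_pos":[0,0,150],"spin":-0.15,"claw":1},{"delta_pos":[0,0,175],"spin":-0.27,"claw":1},{"delta_pos":[0,0,190],"spin":-0.39,"claw":1}]'
python3 -m jog '[{"delta_pos":[-10,-10,0],"spin":-0.12,"claw":1},{"delta_pos":[-20,-30,0],"spin":-0.24,"claw":1},{"delta_pos":[-30,-60,0],"spin":-0.36,"claw":1},{"delta_pos":[-40,-90,0],"spin":-0.48,"claw":1},{"delta_pos":[-50,-120,0],"spin":-0.6,"claw":1},{"delta_pos":[-60,-150,0],"spin":-0.72,"claw":1},{"delta_pos":[-60,-180,0],"spin":-0.84,"claw":1},{"delta_pos":[-60,-210,0],"spin":-0.96,"claw":1}]'
python3 -m jog '[{"delta_pos":[0,-30,0],"spin":-0.12,"claw":1},{"delta_pos":[0,-60,0],"spin":-0.24,"claw":1},{"delta_pos":[0,-80,0],"spin":-0.36,"claw":1},{"delta_pos":[0,-95,0],"spin":-0.48,"claw":1},{"delta_pos":[0,-105,0],"spin":-0.6,"claw":1},{"delta_pos":[0,-105,0],"spin":-0.7,"claw":1},{"delta_pos":[0,-105,0],"spin":-0.725,"claw":1},{"delta_pos":[0,-105,0],"spin":-0.725,"claw":1}]'
python3 - <<'E'
from h import *
a,p=grab('wrist','w4');o=bot.observe();print(o['position'],o['tool_rot'],o['qpos'],o['grip_width'],p)
b,q=grab('side','s4');
E
```

```text
clock: 9.5
position: [0.6125, 0.2251, 0.2095]
tool_rot: [3.141, -0.01, -3.032]
force: [-0.4, 0.7, -1.1]
grip_width: 0.0239
clock: 10.3
position: [0.5522, 0.0142, 0.2109]
tool_rot: [3.139, -0.01, 2.287]
force: [1.4, -0.6, -1.3]
grip_width: 0.0233
clock: 11.1
position: [0.5523, -0.0903, 0.2115]
tool_rot: [3.139, -0.011, 1.564]
force: [-0.6, 0.0, -0.3]
grip_width: 0.0235
[ 0.55226    -0.09034488  0.21138041] [ 3.13882986 -0.01061696  1.56464209] [-0.33735426  0.49929183  0.56318207  1.81857741 -0.34146149  0.91877109
  0.37474461] 0.02346584238820171 {'fx': 336.29837044371294, 'fy': 336.29837044371294, 'cx': 248.84954251162716, 'cy': 192.6793157897338, 'origin': array([ 0.55160866, -0.01345879,  0.35457609]), 'attitude': array([-0.30237234, -0.00321628, -0.00787364])}
```

View pics/w4.png

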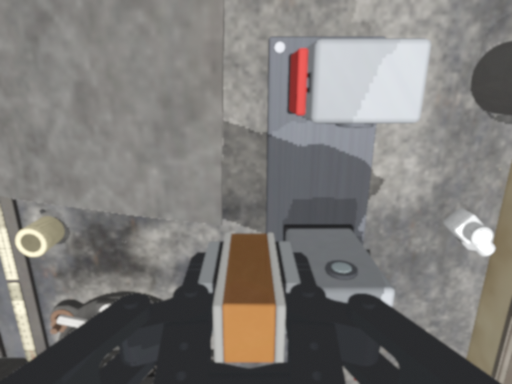

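Run:
```python
from h import *
p=eyes.camera_params('wrist')
for n,z,c in [('lamp',.14,[(316,40),(430,40),(424,122),(311,122)]),('base',.012,[(268.5,38),(267,225)]),('det inner edge',.14,[(358,291),(388,291)]),('celltop',.2615,[(219,303),(285,303),(285,361),(214,361)])]:
    W=np.array([onz(p,*x,z) for x in c]);print(n,W.round(4).tolist(),W.mean(0).round(4))
a=cv2.imread('pics/w4.png');cv2.imwrite('pics/c4.png',cv2.resize(a[225:370,190:410],None,fx=3.6,fy=3.6,interpolation=2))
```

```text
lamp [[0.5917, 0.0129, 0.14], [0.6585, 0.0124, 0.14], [0.662, -0.0348, 0.14], [0.591, -0.0343, 0.14]] [ 0.6258 -0.0109  0.14  ]
base [[0.5712, 0.0306, 0.012], [0.5716, -0.1577, 0.012]] [ 0.5714 -0.0635  0.012 ]
det inner edge [[0.6315, -0.1568, 0.14], [0.6536, -0.157, 0.14]] [ 0.6426 -0.1569  0.14  ]
celltop [[0.5418, -0.0796, 0.2615], [0.563, -0.0798, 0.2615], [0.5636, -0.103, 0.2615], [0.5393, -0.1028, 0.2615]] [ 0.5519 -0.0913  0.2615]
```

View pics/c4.png

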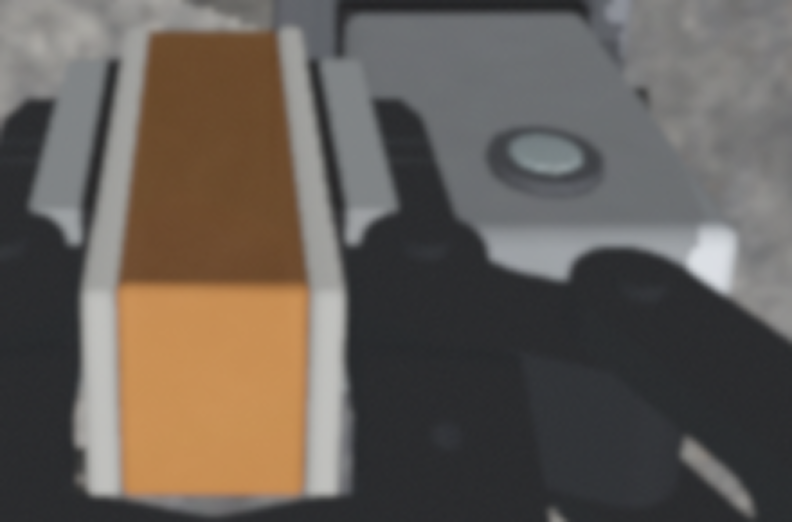

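Run:
```python
from h import *
p=eyes.camera_params('wrist')
f=lambda u,v,z:onz(p,190+u/3.6-.4,225+v/3.6-.4,z).round(4)
print('lens',f(545,153,.115),f(488,153,.115),f(603,153,.115),'edge',f(600,228,.14),f(735,228,.14))
print('cell',[f(*x,.2615).tolist() for x in [(83,287),(347,287),(349,495),(88,495)]])
for z in (.2,.2315): print('cell base', [f(*x,z) for x in [(122,28),(303,28)]])
print('cell base z at .2015',f(122,28,.2015),f(303,28,.2015))
```

```text
lens [ 0.6252 -0.1513  0.115 ] [ 0.6125 -0.1512  0.115 ] [ 0.6381 -0.1514  0.115 ] edge [ 0.63   -0.1542  0.14  ] [ 0.6575 -0.1544  0.14  ]
cell [[0.5397, -0.0801, 0.2615], [0.5634, -0.0803, 0.2615], [0.5642, -0.1035, 0.2615], [0.5393, -0.1033, 0.2615]]
cell base [array([ 0.5389, -0.0823,  0.2   ]), array([ 0.564 , -0.0825,  0.2   ])]
cell base [array([ 0.5415, -0.0683,  0.2315]), array([ 0.5615, -0.0684,  0.2315])]
cell base z at .2015 [ 0.539  -0.0816  0.2015] [ 0.5639 -0.0819  0.2015]
```

```bash
python3 -m jog '[{"delta_pos":[20,-1,0],"spin":0.006,"claw":1},{"delta_pos":[45,-2,0],"spin":0.006,"claw":1},{"delta_pos":[65,-3,0],"spin":0.006,"claw":1},{"delta_pos":[73.5,-3.5,0],"spin":0.006,"claw":1},{"delta_pos":[73.5,-3.5,-20],"spin":0.006,"claw":1},{"delta_pos":[73.5,-3.5,-40],"spin":0.006,"claw":1},{"delta_pos":[73.5,-3.5,-50],"spin":0.006,"claw":1},{"delta_pos":[73.5,-3.5,-50],"spin":0.006,"claw":1}]'
python3 -m jog '[{"delta_pos":[0,0,-15],"spin":0,"claw":1},{"delta_pos":[0,0,-30],"spin":0,"claw":1},{"delta_pos":[0,0,-45],"spin":0,"claw":1},{"delta_pos":[0,0,-60],"spin":0,"claw":1},{"delta_pos":[0,0,-66],"spin":0,"claw":1},{"delta_pos":[0,0,-66],"spin":0,"claw":1},{"delta_pos":[0,0,-66],"spin":0,"claw":1}]'
python3 - <<'E'
from h import *
a,p=grab('wrist','w5');o=bot.observe();print(o['position'],o['tool_rot'],o['force'],o['grip_width'])
b,q=grab('side','s5')
A=cv2.resize(a[130:384,130:370],None,fx=2.1,fy=2.1,interpolation=2)
B=cv2.resize(b[150:250,220:310],None,fx=3.2,fy=5.334*254/254*1.0,interpolation=2)
B=cv2.resize(b[150:284,220:310],None,fx=3.2,fy=3.2,interpolation=2);h=min(len(A),len(B))
cv2.imwrite('pics/c5.png',np.hstack([A[:h],B[:h]])[:, :800]);print(A.shape,B.shape)
E
```

```text
clock: 12.0
position: [0.6249, -0.0937, 0.1603]
tool_rot: [3.141, -0.011, 1.571]
force: [-0.1, -0.7, -1.2]
grip_width: 0.0236
clock: 12.7
position: [0.6251, -0.0939, 0.0946]
tool_rot: [3.141, -0.011, 1.571]
force: [-0.6, -0.6, -0.5]
grip_width: 0.0238
[ 0.62526186 -0.09390645  0.09486937] [ 3.14013431 -0.01068017  1.5710333 ] [ 0.93657454 -0.01112493 -0.98312489] 0.02385980466323594
(533, 504, 3) (429, 288, 3)
```

View pics/c5.png

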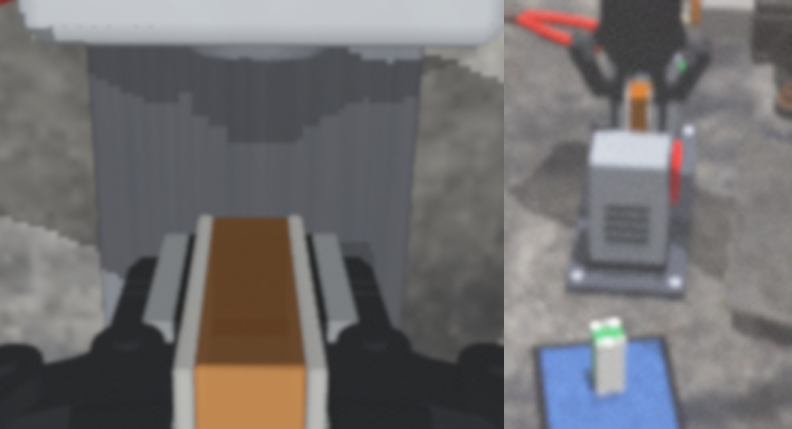

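Run:
```python
from h import *
p=eyes.camera_params('wrist');o=bot.observe()
f=lambda u,v,z:onz(p,130+u/2.1-.3,130+v/2.1-.3,z)
m=lambda a,b,z:((f(*a,z)+f(*b,z))/2).round(4)
print('lens',m((190,50),(325,50),.122)); print('base',m((92,100),(419,100),.012),m((99,230),(410,230),.012), f(92,100,.012)-f(419,100,.012))
print('lamp edge',f(256,43,.14))
print('celltop front',m((173,369),(329,369),.145),(f(329,369,.145)-f(173,369,.145)).round(4))
print('cellbot front',m((198,217),(305,217),.085),(f(305,217,.085)-f(198,217,.085)).round(4))
s=cv2.imread('pics/s5.png');q=eyes.camera_params('side')
h=cv2.cvtColor(s,cv2.COLOR_BGR2HSV)[160:200,240:275]
M=((h[...,0]>5)&(h[...,0]<22)&(h[...,1]>110)&(h[...,2]>150)).astype(np.uint8);mm=cv2.moments(M,True)
u,v=240+mm['m10']/mm['m00'],160+mm['m01']/mm['m00'];print('side top',mm['m00'],u,v,onz(q,u,v,.145),'pred',proj(q,[.625,-.095,.145]))
```

```text
lens [ 0.6257 -0.0389  0.122 ]
base [ 0.6264 -0.0763  0.012 ] [ 0.6262 -0.1234  0.012 ] [-1.08097562e-01  1.05048535e-04 -2.77555756e-17]
lamp edge [ 0.62523542 -0.03447611  0.14      ]
celltop front [ 0.6245 -0.0842  0.145 ] [ 0.024 -0.     0.   ]
cellbot front [ 0.6248 -0.0856  0.085 ] [ 0.0252 -0.      0.    ]
side top 26.0 262.11538461538464 177.96153846153845 [ 0.62516542 -0.09275817  0.145     ] pred [262.22567665 177.53685721]
```

```bash
python3 -m jog '[{"delta_pos":[1,1,0],"spin":0,"claw":1},{"delta_pos":[1,1,0],"spin":0,"claw":1},{"delta_pos":[1,1,0],"spin":0,"claw":1},{"delta_pos":[1,1,0],"spin":0,"claw":1}]'
python3 - <<'E'
from h import *
a,p=grab('wrist','w6');b,q=grab('side','s6')
o=bot.observe();print(o['position'],o['tool_rot'],o['force'])
A=cv2.resize(a[215:375,180:320],None,fx=3.75,fy=3.75,interpolation=2)
B=cv2.resize(b[165:200,245:280],None,fx=7.8,fy=7.8,interpolation=2)
C=np.zeros((600,800,3),np.uint8);C[:A.shape[0],:A.shape[1]]=A;C[:B.shape[0],525:525+B.shape[1]]=B
cv2.imwrite('pics/c6.png',C)
c=a[:,251].astype(int);print('col251',[(i,c[i].tolist()) for i in list(range(226,238))+list(range(300,312))])
for r in (236,300,312,340): print(r,[int(x) for x in a[r,205:295].mean(1)])
E
```

```text
clock: 13.2
position: [0.6263, -0.0929, 0.0951]
tool_rot: [3.14, -0.011, 1.571]
force: [-0.8, -0.3, -0.7]
grip_width: 0.0235
[ 0.62627891 -0.09282977  0.09496633] [ 3.13998465 -0.01074416  1.57108058] [-0.19777072  1.21507386 -0.63830051]
col251 [(226, [100, 93, 90]), (227, [100, 93, 90]), (228, [100, 93, 91]), (229, [100, 93, 91]), (230, [99, 93, 91]), (231, [98, 93, 91]), (232, [92, 89, 92]), (233, [73, 80, 94]), (234, [52, 71, 96]), (235, [41, 67, 96]), (236, [40, 66, 97]), (237, [39, 67, 96]), (300, [42, 68, 100]), (301, [42, 69, 101]), (302, [44, 73, 107]), (303, [51, 86, 127]), (304, [61, 104, 152]), (305, [70, 119, 171]), (306, [76, 129, 184]), (307, [79, 133, 189]), (308, [79, 135, 190]), (309, [79, 135, 191]), (310, [80, 136, 191]), (311, [80, 135, 191])]
236 [92, 92, 92, 93, 94, 94, 94, 93, 91, 92, 93, 94, 93, 93, 93, 93, 94, 95, 106, 123, 140, 147, 150, 151, 145, 125, 97, 75, 68, 67, 68, 67, 67, 66, 68, 67, 68, 67, 68, 68, 67, 68, 68, 67, 68, 67, 67, 67, 66, 67, 67, 67, 67, 67, 67, 68, 67, 67, 67, 68, 69, 83, 109, 133, 145, 149, 150, 146, 133, 111, 96, 90, 90, 92, 93, 93, 
[... 618 characters left out ...]
 135, 135, 135, 135, 135, 135, 135, 135, 135, 135, 135, 135, 135, 135, 135, 135, 135, 135, 135, 135, 135, 135, 135, 135, 135, 135, 135, 135, 135, 137, 137, 136, 132, 125, 126, 143, 162, 173, 179, 182, 183, 182, 179, 166, 133, 84, 48, 39, 39, 41, 40, 40, 40, 40]
340 [40, 41, 41, 42, 48, 67, 92, 111, 132, 156, 172, 179, 181, 182, 181, 178, 169, 151, 136, 130, 132, 134, 134, 135, 134, 135, 135, 135, 134, 135, 135, 135, 134, 134, 135, 135, 135, 135, 134, 134, 134, 134, 134, 134, 134, 134, 134, 134, 134, 134, 134, 134, 134, 133, 134, 134, 134, 134, 134, 134, 134, 134, 134, 134, 134, 134, 133, 131, 126, 127, 142, 160, 172, 178, 181, 183, 182, 178, 168, 144, 117, 99, 80, 57, 43, 40, 39, 40, 41, 40]
```

View pics/c6.png

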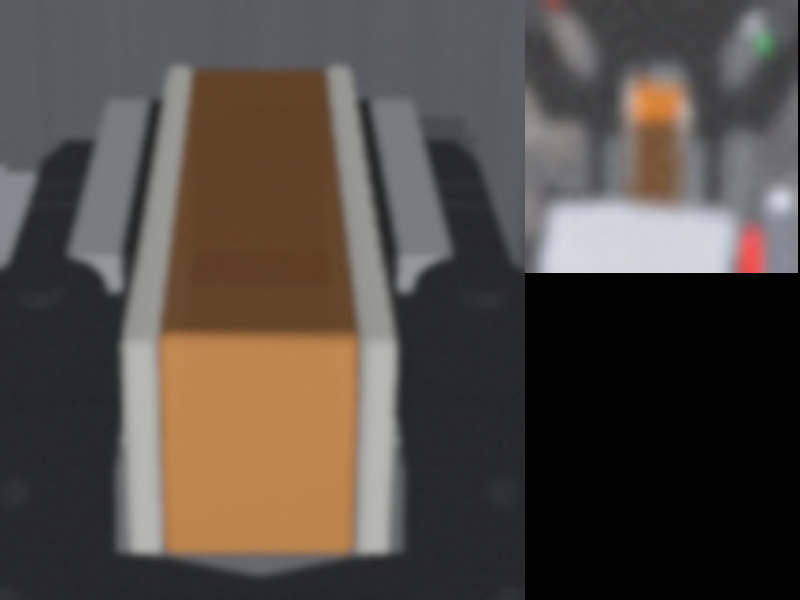

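```bash
python3 -c "
from workcell import bot
o=bot.observe();print(o['clock'],o['position'],abs(o['qd']).max(),o['grip_width']);print(bot.job_done())"
```

```text
13.3 [ 0.62627891 -0.09282977  0.09496633] 0.0019473086353308164 0.02366496942548809
the job is handed in; nothing more can be done
None
```

I handed the job in at 13.3 s. The filter slide is pushed home, and the amber cell is held still in the light path midway between the lenses. No verdict was reported.

- **Slide:** I pushed it until it hit a hard stop at about 17 N. The finger stopped where the home position predicted, to within about 2 mm, and a later wrist view showed only a small gap to the housing.
- **Grip:** I picked the amber cell from the pad by its frosted faces, turned it so the clear faces lie across the beam, and lowered it between the housings. Close views show the fingers only on the frosted plates. The measured opening is 23.7 mm.
- **Position:** After a last 1 mm correction, the cell centre is at about (0.6256, -0.095, 0.115) m. The beam middle, measured from lens, housing and base, is at about (0.6255, -0.095, 0.115) m. Wrist and tool forces showed no contact, and the arm was still.
- **Check that disagreed:** The wrist view of the cell's lower edge was about 1.5 mm off in y, and its width read up to 5% too large. That could mean up to about 3 mm in height or 1.3° of tilt. The top edge and the side camera agreed with the intended pose to about 1 mm, so I took it as edge blur or calibration error and left the cell as it was.

I did not touch the green cell or the other loose things.

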